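# Turn the filter turret of a fluorescence microscope to its next click stop

### The job

Someone left the microscope's filter turret stuck between two filters. Slide the shutter on the illuminator fully closed, then turn the three-armed turret handwheel slowly clockwise (seen from above) until you feel it drop into its next click stop, let it rest there, and slide the shutter fully open again. Leave the other things on the bench where they stand.

Things in the scene. Friction and masses are not known exactly. Their poses are not given: they have to be found in the camera images.
- illuminator: Illuminator and microscope, one fixed unit. Origin on the turret axis at bench height, z up, x away from the robot, y along the light tube to the microscope (up to 0.15 rad askew). White turret house: 160 mm across, flat top 160 mm high. Black shutter block: 94 (x) x 42 (y) mm, centred at y -125 mm, top 168 mm high. Tube top 155 mm; microscope from y 240 mm on, up to 342 mm high, eyepieces higher.
- shutter (a joint): Shutter slide, m: 0 = fully closed, post at the robot end of its slot; 0.030 = fully open, post at the far end. Slides along the illuminator x axis between hard stops, takes about 2.5 N to move and stays where it is left. Starts 18 to 30 mm open.
- shutter_post (a point): Top centre of the upright aluminium finger post of the shutter, 198 mm above the bench. Post 10 mm diameter, 25 mm tall on a 20 x 14 x 5 mm foot that slides on the top of the black block. Closed it is at x -15 mm, y -125 mm in the illuminator frame; open at x +15 mm.
- wheel (a joint): Turret handwheel angle, rad, growing clockwise seen from above; starts at -0.3 to 0.1. The next click stop hides at a reading between 0.45 and 1.0, new each time, not to be seen. Turning takes an even 0.23 N m (5.5 N at 42 mm from the axis); some 0.13 rad before the stop the torque dips to nothing and the wheel pulls itself in; going on out of it takes 0.6 to 0.82 N m, 15 to 20 N.
- wheel_hub (a point): Top centre of the black hub, on the vertical wheel axis, 198 mm above the bench; turns with the wheel. Hub 34 mm diameter, from it three straight arms 120 degrees apart, 13 mm wide, 172 to 194 mm above the bench (12 mm clear of the house top), reaching 53.5 mm from the axis. Shut fingers fit between two arms.
- spoke_end0 (a point): Tip of one arm: on its centre line, 53.5 mm from the axis, level with the arm's top at 194 mm. At the start this arm points roughly to the robot, turned 35 to 57 degrees towards the lamphouse.
- spoke_end1 (a point): Tip of the second arm, same arm shape, 120 degrees anticlockwise of spoke_end0 seen from above.
- spoke_end2 (a point): Tip of the third arm, 120 degrees clockwise of spoke_end0 seen from above.
- lamphouse (a point): Top centre of the grey finned lamphouse, 229 mm above the bench: 150 mm (x) by 160 mm (y), 275 mm from the turret axis along -y of the illuminator; shutter block and turret stand between it and the microscope.
- plunger (a joint): Drop of the sprung index plunger, m: 0 to 0.001 while its nose rides on the hidden index plate, about 0.006 when it has dropped into a notch (click stop). It is worked by the turret alone.
- plunger_cap (a point): Top centre of the plunger's steel cap, 15 mm across, in a 17 mm sleeve on the far side of the house top, 60 mm from the wheel's axis along +x of the illuminator; the cap's top is 186 mm above the bench while riding and 180 mm when dropped.
- cube_a: a spare filter cube: black block 38 x 38 x 42 mm tall with round glass windows, standing on the bench on the robot's side of the turret house; a bystander; origin at the centre of its underside
- cube_b: a second spare filter cube, same as cube_a, standing on the bench on the robot's side of the tube that leads to the microscope; a bystander; origin at the centre of its underside
- slide_box: grey slide box 100 x 84 x 35 mm tall, lying near the robot; a bystander; origin at the centre of its underside
- petri: clear Petri dish with lid, 89 mm across, 16 mm tall, beyond the tube that leads to the microscope; a bystander; origin at the centre of its underside
- oil_bottle: amber immersion-oil bottle, 34 mm across, 72 mm tall, beyond the lamphouse; a bystander; origin at the centre of its underside
- tissue_box: white lens-tissue box 100 x 100 x 75 mm, beyond the turret house; a bystander; origin at the centre of its underside
- tip_rack: grey pipette-tip rack 122 x 85 x 60 mm tall, to the right of the lamphouse; a bystander; origin at the centre of its underside

How it is judged:
By the outcome, as a careful person would: the job done as asked, in the order asked, and still so for the second after the job is handed in, with the robot touching nothing.
It also fails if it takes over 69 s, if anything falls off the work surface, if the arm or the gripper's body presses on something with over 40 N, if the wrist force passes 120 N, or if a joint passes its speed limit or range.

### The arm

A 7-joint arm with a two-finger parallel gripper is mounted at the origin on the work surface. World frame = base frame: x ahead of the robot, y to its left, z up, the work surface at z = 0. Lengths are in m, angles in rad, forces in N, time in s.
With the tool pointing down it reaches from about 0.4 to 0.85 m from the base axis. Payload 10.4 kg.
Tool frame: the origin (TCP) lies midway between the tips of the shut fingers; the grasp point (between the pads) lies robot.pinch_z behind it (robot.pinch_z is the distance from the TCP to the grasp point, in m); z points along the fingers, y is the line along which they close (so a half turn about z gives the same grasp; the last joint's range is limited). The gripper opens to 85 mm and grips with 20 to 120 N. Pads are 22 mm wide; open, the fingers measure 114 mm over their backs; the gripper's body (76 mm by 85 mm) begins 54 mm behind the grasp point. The pads swing forward as they close: fully open they stand 13 mm farther back than shut.
Start: joints at [-0.023, 0.332, -0.065, 1.46, 0.022, 1.35, -0.088], TCP at [0.625, 0, 0.231] pointing down, gripper open.
Joint ranges: [-2.6, 2.6], [-0.5, 2.12], [-1.47, 1.34], [0.16, 2.42], [-1.27, 4.41], [0.06, 2.06], [-2.6, 2.6]. Speed limits (rad/s): [2.22, 2.22, 2.79, 2.79, 3.14, 3.14, 3.14].

### API

Orientations are given as a rotation vector (axis times angle).
In Python, from cell import robot gives the robot as it stands.
- The arm moves only by the shell command python3 -m inch 'ROWS' [FORCE]. ROWS is JSON, a list of rows, each an object with "slide": the shift along the tool's x, y, z in cm, a list of three; "rotation": the turn, a rotation vector about the tool's x, y, z in degrees, a list of three; "claw": the opening, from 0 (shut) to 1 (fully open). In form: [{"slide": [dx, dy, dz], "rotation": [wx, wy, wz], "claw": claw}, ...]. A call has 1 to 12 rows; each row shifts and turns the commanded pose from where the row before left it, along the tool's axes as they then stand; what a row does not reach is not made up. A row lasts 1/10 s, in which the tool goes at most 50 mm and 8.59 degrees, less where a joint would pass 70% of its speed; a pose out of reach is approached as far as the arm can. A call with a gripper value outside its range is refused whole. The fingers move at their own pace and stop on an object; FORCE is the grip in N (left out, the last holds). Time passes only in rows, so rows that do not move let the fingers close. It gives the time, the measured TCP pose, the force, the opening and the grip force at its end, in the units of the state.
- robot.sense(): the state, without advancing time (a new reading comes with each control period).
- robot.get_image(name): name is "scene" or "side" or "wrist"; returns the picture (384x512x3 uint8, red, green, blue); there is no depth.
- robot.calibration(name): a dict with "fx", "fy", "cx", "cy" (pixels), "k1" (the pictures are not rectified: a ray, as slopes to the right and down, at radius r is drawn at 1 + k1 r^2 times it, then the intrinsics apply), "R" (3x3) and "t" (3): a world point X has camera coordinates R X + t; the wrist camera has in their place "hand_eye" (4x4, takes a point from camera to tool coordinates, whose origin is the TCP and whose axes are the flange's). Camera axes: x right, y down, z forward; pixel columns grow to the right and rows downward; lengths in m; the calibration is good to about 2 mm. A picture is of the moment at which its call begins: read the wrist's pose just before it. calibration takes no time and is no camera call.
- robot.job_done(): hands the job in; it is judged then, once.
The state is a dict: "time_s": time; "joints": joint angles; "joint_vel": joint speeds; "joint_torque": joint torques, N m; "tool_pos": TCP position; "orientation": TCP orientation; "contact_force": force on the tool from outside, world axes, zero at the start; "wrist_torque": the same for the moment, N m; "grip_width": finger opening in m; "gripper_force": force on a finger pad.
Only numpy, scipy, OpenCV 4.12 (cv2) and the standard library are available. Lean on these libraries where they do the work, as an engineer would, in place of code of your own. Each camera call takes 0.05 s, during which the arm holds its last target. There are 200 camera calls.

## Working session

There is one attempt and no reset: what is moved stays moved. The work goes in short steps, Python scripts to look and compute and a shell command to move; the robot and the scene stay as the last step left them, time stands still between calls to the robot, and variables do not carry over. Pictures are saved under pics/ and viewed, at most 10 in all, crops included, and the job is handed in when it is done.

```bash
mkdir -p pics; ls; python3 - <<'E'
from cell import robot
import cv2,numpy as np
s=robot.sense();print(s['time_s'],s['tool_pos'],s['orientation'],s['grip_width'],robot.pinch_z)
for n in('scene','side','wrist'):
    cv2.imwrite(f'pics/{n}0.png',robot.get_image(n)[:,:,::-1]);c=robot.calibration(n);print(n,{k:np.round(v,4).tolist() for k,v in c.items()})
a=cv2.imread('pics/scene0.png');b=cv2.imread('pics/side0.png')
E
```

```text
pics
0.0 [6.24620605e-01 1.25702406e-06 2.30520011e-01] [-2.22073434e+00 -2.22077622e+00  1.61362879e-03] 0.08547810306374864 0.0187
scene {'fx': 391.06, 'fy': 391.06, 'cx': 255.6704, 'cy': 195.9455, 'k1': -0.1329, 'R': [[0.7343, 0.6787, -0.0085], [0.458, -0.5048, -0.7317], [-0.5009, 0.5334, -0.6816]], 't': [-0.2512, -0.223, 1.3789]}
side {'fx': 450.941, 'fy': 450.941, 'cx': 259.2035, 'cy': 188.6728, 'k1': -0.0512, 'R': [[0.7066, -0.7075, -0.0104], [-0.3935, -0.3806, -0.8368], [0.5881, 0.5954, -0.5474]], 't': [-0.484, 0.2456, 1.0995]}
wrist {'fx': 336.5051, 'fy': 336.5051, 'cx': 251.5315, 'cy': 186.9142, 'k1': -0.098, 'hand_eye': [[-0.0003, -0.9517, -0.3069, 0.0787], [1.0, -0.0003, 0.0001, -0.0008], [-0.0002, -0.3069, 0.9517, -0.1419], [0.0, 0.0, 0.0, 1.0]]}
```

View pics/scene0.png

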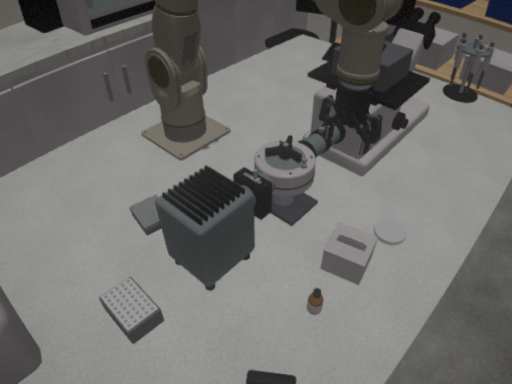

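View pics/side0.png

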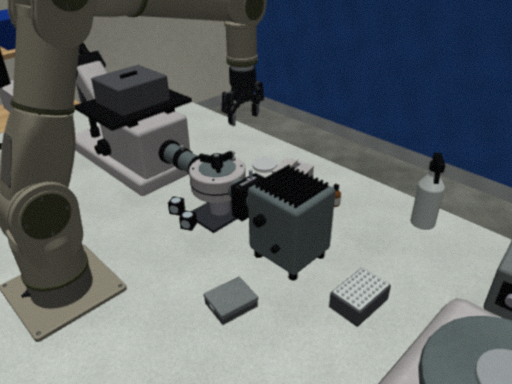

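The scene view shows the turret at about (285,158) and the shutter block at (253,190). The side view has the turret at (217,170). I'll enlarge both, side by side.

```bash
cat > h.py <<'E'
import cv2,numpy as np
from scipy.spatial.transform import Rotation as Ro
from cell import robot
def ray(n,uv):
    c=robot.calibration(n);K=np.array([[c['fx'],0,c['cx']],[0,c['fy'],c['cy']],[0,0,1]])
    p=cv2.undistortPoints(np.array([[uv]],float),K,np.array([c['k1'],0,0,0]))[0,0]
    d=np.array([*p,1.])
    if 'R' in c: R=np.array(c['R']);return -R.T@c['t'],R.T@d
    s=robot.sense();H=np.array(c['hand_eye']);T=Ro.from_rotvec(s['orientation']).as_matrix()
    return T@H[:3,3]+s['tool_pos'],T@H[:3,:3]@d
def atz(n,uv,z):
    o,d=ray(n,uv);return o+d*(z-o[2])/d[2]
def proj(n,X):
    c=robot.calibration(n);K=np.array([[c['fx'],0,c['cx']],[0,c['fy'],c['cy']],[0,0,1]])
    if 'R' in c: R=np.array(c['R']);t=np.array(c['t'])
    else:
        s=robot.sense();H=np.array(c['hand_eye']);T=Ro.from_rotvec(s['orientation']).as_matrix()
        R=(T@H[:3,:3]).T;t=-R@(T@H[:3,3]+s['tool_pos'])
    return cv2.projectPoints(np.array(X,float),cv2.Rodrigues(R)[0],t,K,np.array([c['k1'],0,0,0]))[0][:,0]
E
python3 - <<'E'
import cv2,numpy as np
a=cv2.imread('pics/scene0.png')[125:225,225:325];b=cv2.imread('pics/side0.png')[135:235,165:265]
cv2.imwrite('pics/crop0.png',np.hstack([cv2.resize(i,(400,400),interpolation=cv2.INTER_CUBIC) for i in(a,b)]))
E
```

```text
(no output)
```

View pics/crop0.png

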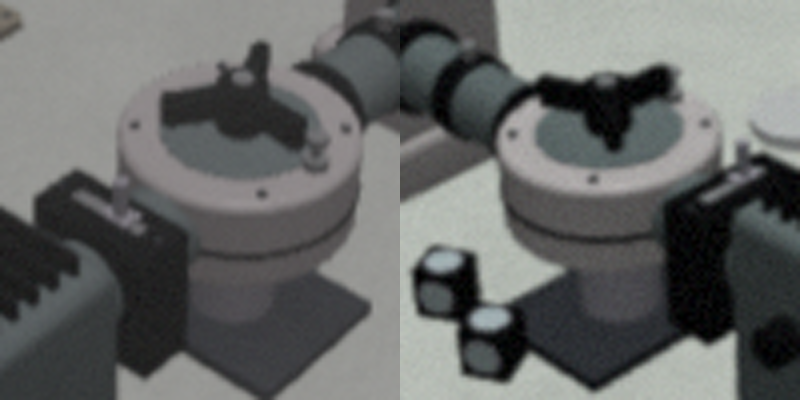

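View pics/wrist0.png

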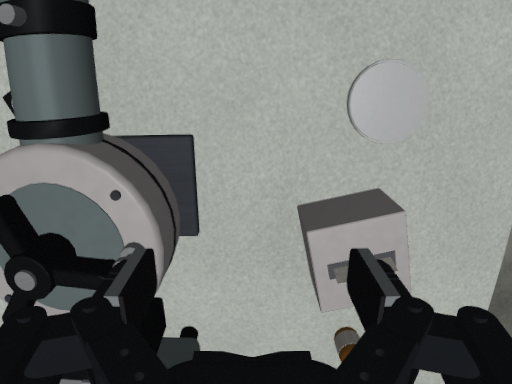

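Scene crop: hub top at about (286,144) in full-picture pixels, post top at (255.5,170), arm tips at (290.5,136.5), (266.5,152) and (301,158). Side: hub (217,154.7), post (250.7,171.5). Wrist: hub top at (26,280), plunger at about (133,250).

```bash
python3 - <<'E'
from h import *
def f(n,x,y): return (225+x/4,125+y/4) if n=='scene' else (165+(x-400)/4,135+y/4)
P={'hub':(.198,{'scene':(243,76),'side':(607,79)}),'post':(.198,{'scene':(121,180),'side':(743,146)}),
'cap':(.186,{'scene':(317,128),'side':(672,70)}),'tipA':(.194,{'scene':(262,45),'side':(546,80)}),
'tipB':(.194,{'scene':(163,97),'side':(614,140)}),'tipC':(.194,{'scene':(305,125),'side':(668,72)})}
for k,(z,d) in P.items():
    print(k,*[np.round(atz(n,f(n,*u),z)[:2],4) for n,u in d.items()])
print('hub w',atz('wrist',(26,280),.198)); print('cap w',atz('wrist',(133,250),.186),atz('wrist',(160,250),.194))
E
```

```text
hub [ 0.4792 -0.0338] [ 0.481  -0.0402]
post [ 0.4927 -0.162 ] [ 0.4837 -0.1729]
cap [ 0.5379 -0.0322] [ 0.5355 -0.0465]
tipA [0.4628 0.006 ] [ 0.4551 -0.0047]
tipB [ 0.453  -0.0804] [ 0.4346 -0.1013]
tipC [ 0.5366 -0.0436] [ 0.522  -0.0577]
hub w [ 0.47960402 -0.04016209  0.198     ]
cap w [ 0.54906477 -0.02329002  0.186     ] [ 0.56890247 -0.01868701  0.194     ]
```

```bash
python3 -m inch '[{"slide":[0,0,-3.7],"rotation":[0,0,0],"claw":0.3},{"slide":[0,0,-3.7],"rotation":[0,0,0],"claw":0.3},{"slide":[0,0,-3.6],"rotation":[0,0,0],"claw":0.3},{"slide":[-2.6,-2.7,0],"rotation":[0,0,0],"claw":0.3},{"slide":[-2.6,-2.7,0],"rotation":[0,0,0],"claw":0.3},{"slide":[-2.6,-2.7,0],"rotation":[0,0,0],"claw":0.3},{"slide":[-2.6,-2.7,0],"rotation":[0,0,0],"claw":0.3},{"slide":[-2.6,-2.7,0],"rotation":[0,0,0],"claw":0.3},{"slide":[0,0,0],"rotation":[0,0,0],"claw":0.3},{"slide":[0,0,0],"rotation":[0,0,0],"claw":0.3},{"slide":[0,0,0],"rotation":[0,0,0],"claw":0.3}]'
python3 - <<'E'
from h import *
s=robot.sense();print(s['joints'],s['orientation'],s['contact_force'])
im=robot.get_image('wrist')[:,:,::-1];cv2.imwrite('pics/w1.png',im)
cv2.imwrite('pics/w1b.png',cv2.resize(im,(800,600),interpolation=cv2.INTER_CUBIC))
E
```

```text
time_s: 1.25
tool_pos: [0.4905, -0.129, 0.3411]
orientation: [-2.22, -2.223, -0.0]
contact_force: [0.6, -0.4, 0.3]
grip_width: 0.0256
gripper_force: 0.0
[ 1.44885170e-01  3.38693111e-02  2.31779857e-02  1.58254441e+00
 -1.17762017e-03  1.52539298e+00  1.69506168e-01] [-2.21960480e+00 -2.22272032e+00 -3.15644446e-04] [ 0.61354394 -0.4118552   0.32645316]
```

View pics/w1b.png

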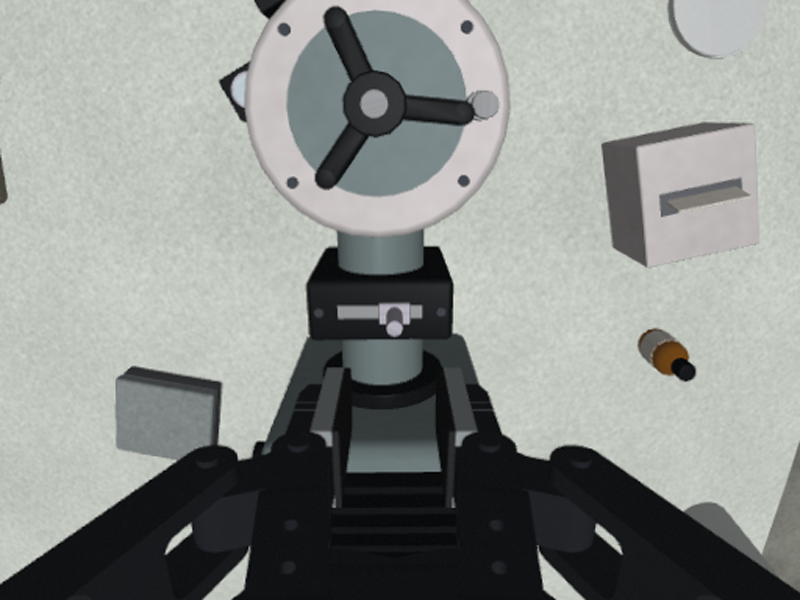

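Clear top view, in 800x600 pixels: hub top (374,103), post top (394,328), cap (485,103), and arm tips at about (335,12) for arm 2, (473,112) for arm 1 and (325,184) for arm 0.

```bash
python3 - <<'E'
from h import *
k=1/1.5625
g=lambda u,z: atz('wrist',((u[0]+.5)*k-.5,(u[1]+.5)*k-.5),z)[:2]
hub=g((374,103.5),.198);P={'post':g((394,328),.198),'cap':g((485,104),.186),'a2':g((335,9),.192),'a1':g((474,112),.192),'a0':g((325,185),.192)}
print('hub',hub)
for n,p in P.items():
    d=p-hub;print(n,p.round(4),np.linalg.norm(d).round(4),np.degrees(np.arctan2(d[1],d[0])).round(1))
print('block',[g(u,.168) for u in((312,283),(447,283),(453,338),(307,338))])
E
```

```text
hub [ 0.47962853 -0.03960344]
post [ 0.4902 -0.1638] 0.1247 -85.1
cap [ 0.5391 -0.039 ] 0.0594 0.6
a2 [0.4598 0.0075] 0.0511 112.8
a1 [ 0.5324 -0.0434] 0.0529 -4.1
a0 [ 0.4522 -0.0822] 0.0506 -122.8
block [array([ 0.43876112, -0.14560893]), array([ 0.52337729, -0.14548397]), array([ 0.5285263 , -0.18273577]), array([ 0.43374239, -0.18293196])]
```

```bash
python3 -m inch '[{"slide":[-3.5,0,0],"rotation":[0,0,0],"claw":0.3},{"slide":[0,0,4],"rotation":[0,0,0],"claw":0.3},{"slide":[0,0,4],"rotation":[0,0,0],"claw":0.3},{"slide":[0,0,3],"rotation":[0,0,0],"claw":0.3},{"slide":[0,0,0],"rotation":[0,0,0],"claw":0.3},{"slide":[0,0,0],"rotation":[0,0,0],"claw":0.3}]'
python3 -m inch '[{"slide":[0,0,1.5],"rotation":[0,0,0],"claw":0.3},{"slide":[0,0,1.5],"rotation":[0,0,0],"claw":0.3},{"slide":[0,0,1.2],"rotation":[0,0,0],"claw":0.3},{"slide":[0,0,1.1],"rotation":[0,0,0],"claw":0.3},{"slide":[0,0,0],"rotation":[0,0,0],"claw":0.3},{"slide":[0,0,0],"rotation":[0,0,0],"claw":0.3}]'
```

```text
time_s: 1.9
tool_pos: [0.4906, -0.1644, 0.2319]
orientation: [-2.22, -2.222, 0.0]
contact_force: [0.6, 0.2, 0.4]
grip_width: 0.026
gripper_force: 0.0
time_s: 2.5
tool_pos: [0.4904, -0.165, 0.1789]
orientation: [2.221, 2.221, 0.001]
contact_force: [0.2, -0.4, 0.1]
grip_width: 0.0253
gripper_force: 0.0
```

```bash
python3 -m inch '[{"slide":[0,-0.5,0],"rotation":[0,0,0],"claw":0.3},{"slide":[0,-0.5,0],"rotation":[0,0,0],"claw":0.3},{"slide":[0,-0.5,0],"rotation":[0,0,0],"claw":0.3},{"slide":[0,-0.5,0],"rotation":[0,0,0],"claw":0.3},{"slide":[0,-0.5,0],"rotation":[0,0,0],"claw":0.3}]'
for i in 1; do python3 -m inch '[{"slide":[0,-0.3,0],"rotation":[0,0,0],"claw":0.3},{"slide":[0,0,0],"rotation":[0,0,0],"claw":0.3}]'; done
python3 -m inch '[{"slide":[0,-0.3,0],"rotation":[0,0,0],"claw":0.3},{"slide":[0,0,0],"rotation":[0,0,0],"claw":0.3}]'
```

```text
time_s: 3.0
tool_pos: [0.465, -0.1652, 0.1789]
orientation: [2.221, 2.22, 0.001]
contact_force: [3.0, -0.8, 2.5]
grip_width: 0.0255
gripper_force: 1.5
time_s: 3.2
tool_pos: [0.4615, -0.1651, 0.1784]
orientation: [-2.222, -2.221, 0.0]
contact_force: [1.2, -0.6, 0.5]
grip_width: 0.0256
gripper_force: 0.3
time_s: 3.4
tool_pos: [0.4588, -0.165, 0.1783]
orientation: [-2.221, -2.221, 0.0]
contact_force: [2.0, -0.1, 0.8]
grip_width: 0.0258
gripper_force: 0.7
```

```bash
python3 -m inch '[{"slide":[0,-0.2,0],"rotation":[0,0,0],"claw":0.3},{"slide":[0,0,0],"rotation":[0,0,0],"claw":0.3}]'
python3 -m inch '[{"slide":[0,-0.2,0],"rotation":[0,0,0],"claw":0.3},{"slide":[0,0,0],"rotation":[0,0,0],"claw":0.3}]'
```

```text
time_s: 3.6
tool_pos: [0.4584, -0.1649, 0.1784]
orientation: [2.219, 2.22, 0.003]
contact_force: [11.2, -1.5, -3.8]
grip_width: 0.0255
gripper_force: 5.2
time_s: 3.8
tool_pos: [0.4581, -0.1649, 0.1786]
orientation: [2.216, 2.219, 0.006]
contact_force: [20.4, -3.3, -9.4]
grip_width: 0.0256
gripper_force: 9.9
```

```bash
python3 -m inch '[{"slide":[0,0.4,0],"rotation":[0,0,0],"claw":0.3},{"slide":[0,0.5,0],"rotation":[0,0,0],"claw":0.3},{"slide":[0,0,0],"rotation":[0,0,0],"claw":0.3},{"slide":[0,0,-2],"rotation":[0,0,0],"claw":0.3},{"slide":[0,0,-3],"rotation":[0,0,0],"claw":0.3},{"slide":[0,0,-3],"rotation":[0,0,0],"claw":0.3},{"slide":[0,0,0],"rotation":[0,0,0],"claw":0},{"slide":[0,0,0],"rotation":[0,0,0],"claw":0}]'
python3 - <<'E'
from h import *
s=robot.sense();print(s['tool_pos'])
im=robot.get_image('wrist')[:,:,::-1];cv2.imwrite('pics/w2.png',im)
a=cv2.resize(robot.get_image('side')[140:200,180:260,::-1],(400,300),interpolation=cv2.INTER_CUBIC)
b=cv2.resize(robot.get_image('scene')[140:200,225:305,::-1],(400,300),interpolation=cv2.INTER_CUBIC)
cv2.imwrite('pics/c2.png',np.hstack([a,b]))
E
```

```text
time_s: 4.6
tool_pos: [0.4639, -0.165, 0.2584]
orientation: [2.221, 2.221, 0.0]
contact_force: [-0.0, 0.1, -0.7]
grip_width: -0.0
gripper_force: 0.0
[ 0.46387582 -0.16499941  0.25837921]
```

View pics/c2.png

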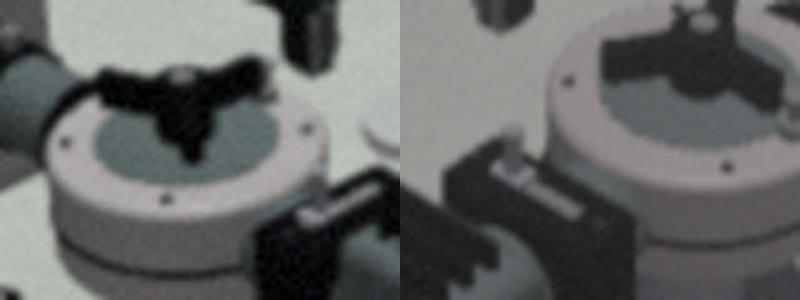

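Both crops show the post at the robot end of its slot (side crop (318,205), scene crop (512,160)), so the shutter is closed. On to the wheel.

```bash
python3 -m inch '[{"slide":[3.8,-0.65,0],"rotation":[0,0,0],"claw":0},{"slide":[3.8,-0.65,0],"rotation":[0,0,0],"claw":0},{"slide":[3.8,-0.65,0],"rotation":[0,0,0],"claw":0},{"slide":[3.8,-0.65,0],"rotation":[0,0,0],"claw":0},{"slide":[0,0,0],"rotation":[0,0,-8.5],"claw":0},{"slide":[0,0,0],"rotation":[0,0,-8.5],"claw":0},{"slide":[0,0,0],"rotation":[0,0,-8.5],"claw":0},{"slide":[0,0,2],"rotation":[0,0,0],"claw":0},{"slide":[0,0,2],"rotation":[0,0,0],"claw":0},{"slide":[0,0,0],"rotation":[0,0,0],"claw":0},{"slide":[0,0,0],"rotation":[0,0,0],"claw":0}]'
python3 - <<'E'
from h import *
im=robot.get_image('wrist')[:,:,::-1]
cv2.imwrite('pics/w3.png',im[100:,60:452].copy()); print(robot.sense()['joints'])
E
```

```text
time_s: 5.85
tool_pos: [0.4377, -0.013, 0.2181]
orientation: [-1.676, -2.656, 0.001]
contact_force: [0.2, -0.8, 0.4]
grip_width: -0.0001
gripper_force: 0.0
[ 0.02562111 -0.06761893 -0.09575715  1.93639557 -0.00677186  1.27245059
  0.37707988]
```

View pics/w3.png

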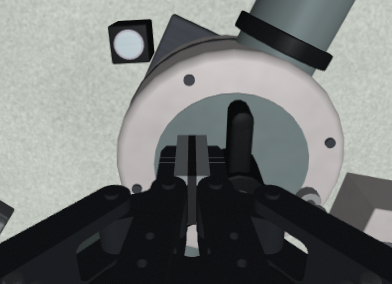

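The shut fingers (crop (190,160)) stand clear of arm 2 (crop (238,140)), on its anticlockwise side and parallel to it. I'll lower them and feel for contact.

```bash
python3 -m inch '[{"slide":[0,0,1.2],"rotation":[0,0,0],"claw":0},{"slide":[0,0,1.2],"rotation":[0,0,0],"claw":0},{"slide":[0,0,1],"rotation":[0,0,0],"claw":0},{"slide":[0,0,0.8],"rotation":[0,0,0],"claw":0},{"slide":[0,0,0],"rotation":[0,0,0],"claw":0},{"slide":[0,0,0],"rotation":[0,0,0],"claw":0}]'
python3 -m inch '[{"slide":[0,0.2,0],"rotation":[0,0,0],"claw":0},{"slide":[0,0,0],"rotation":[0,0,0],"claw":0}]'
python3 -m inch '[{"slide":[0,0.2,0],"rotation":[0,0,0],"claw":0},{"slide":[0,0,0],"rotation":[0,0,0],"claw":0}]'
```

```text
time_s: 6.5
tool_pos: [0.438, -0.013, 0.1763]
orientation: [-1.676, -2.657, 0.0]
contact_force: [0.2, -0.4, 0.4]
grip_width: 0.0002
gripper_force: 0.0
time_s: 6.7
tool_pos: [0.4403, -0.012, 0.1768]
orientation: [1.676, 2.656, 0.001]
contact_force: [-0.8, -0.7, -0.4]
grip_width: -0.0001
gripper_force: 0.0
time_s: 6.9
tool_pos: [0.4419, -0.0111, 0.1765]
orientation: [1.676, 2.657, 0.0]
contact_force: [0.5, 0.3, -0.4]
grip_width: 0.0
gripper_force: 0.0
```

```bash
for i in 1; do python3 -m inch '[{"slide":[0.0635,0.127,0],"rotation":[0,0,1.72],"claw":0},{"slide":[0.0635,0.127,0],"rotation":[0,0,1.72],"claw":0},{"slide":[0,0,0],"rotation":[0,0,0],"claw":0}]'; done
python3 -m inch '[{"slide":[0.0635,0.127,0],"rotation":[0,0,1.72],"claw":0},{"slide":[0.0635,0.127,0],"rotation":[0,0,1.72],"claw":0},{"slide":[0,0,0],"rotation":[0,0,0],"claw":0}]'
python3 -m inch '[{"slide":[0.0635,0.127,0],"rotation":[0,0,1.72],"claw":0},{"slide":[0.0635,0.127,0],"rotation":[0,0,1.72],"claw":0},{"slide":[0,0,0],"rotation":[0,0,0],"claw":0}]'
```

```text
time_s: 7.2
tool_pos: [0.4434, -0.009, 0.1763]
orientation: [1.756, 2.605, -0.0]
contact_force: [0.5, 0.4, -0.3]
grip_width: -0.0
gripper_force: 0.0
time_s: 7.5
tool_pos: [0.445, -0.0072, 0.1762]
orientation: [-1.833, -2.551, 0.001]
contact_force: [-1.1, -0.1, -0.3]
grip_width: 0.0
gripper_force: 0.6
time_s: 7.8
tool_pos: [0.4469, -0.0052, 0.1761]
orientation: [-1.908, -2.495, 0.001]
contact_force: [-2.7, -1.1, 1.4]
grip_width: -0.0002
gripper_force: 1.3
```

```bash
python3 -m inch '[{"slide":[0.0635,0.127,0],"rotation":[0,0,1.72],"claw":0},{"slide":[0.0635,0.127,0],"rotation":[0,0,1.72],"claw":0},{"slide":[0.0635,0.127,0],"rotation":[0,0,1.72],"claw":0},{"slide":[0.0635,0.127,0],"rotation":[0,0,1.72],"claw":0}]'
python3 -m inch '[{"slide":[0.0635,0.127,0],"rotation":[0,0,1.72],"claw":0},{"slide":[0.0635,0.127,0],"rotation":[0,0,1.72],"claw":0},{"slide":[0.0635,0.127,0],"rotation":[0,0,1.72],"claw":0},{"slide":[0.0635,0.127,0],"rotation":[0,0,1.72],"claw":0}]'
python3 - <<'E'
from h import *
s=robot.sense();d=np.array(s['tool_pos'])[:2]-[.4796,-.0396];T=Ro.from_rotvec(s['orientation']).as_matrix();print(d,np.hypot(*d),(T.T@[*d,0])*1000,s['contact_force'],s['wrist_torque'])
E
```

```text
time_s: 8.2
tool_pos: [0.4511, -0.0016, 0.1761]
orientation: [-2.054, -2.376, 0.002]
contact_force: [-4.6, -1.8, 1.5]
grip_width: 0.0
gripper_force: 2.7
time_s: 8.6
tool_pos: [0.4557, 0.0016, 0.1761]
orientation: [-2.192, -2.248, 0.002]
contact_force: [-3.9, 0.8, 1.2]
grip_width: 0.0001
gripper_force: 2.0
[-0.02387735  0.04124105] 0.04765450748038205 [ 41.82925922 -22.83118688   0.0454038 ] [-3.85629381  0.81446851  1.20693507] [0.04253986 0.8769133  0.00186478]
```

```bash
python3 -m inch '[{"slide":[0.0635,0.127,0],"rotation":[0,0,1.72],"claw":0},{"slide":[0.0635,0.127,0],"rotation":[0,0,1.72],"claw":0},{"slide":[0.0635,0.127,0],"rotation":[0,0,1.72],"claw":0},{"slide":[0.0635,0.127,0],"rotation":[0,0,1.72],"claw":0},{"slide":[0,0,0],"rotation":[0,0,0],"claw":0}]'
python3 -m inch '[{"slide":[0.0635,0.127,0],"rotation":[0,0,1.72],"claw":0},{"slide":[0.0635,0.127,0],"rotation":[0,0,1.72],"claw":0},{"slide":[0,0,0],"rotation":[0,0,0],"claw":0}]'
python3 -m inch '[{"slide":[0.0635,0.127,0],"rotation":[0,0,1.72],"claw":0},{"slide":[0.0635,0.127,0],"rotation":[0,0,1.72],"claw":0},{"slide":[0,0,0],"rotation":[0,0,0],"claw":0}]'
```

```text
time_s: 9.1
tool_pos: [0.4619, 0.0043, 0.1763]
orientation: [2.323, 2.114, 0.001]
contact_force: [0.4, 0.7, 0.6]
grip_width: -0.0001
gripper_force: 0.0
time_s: 9.4
tool_pos: [0.4642, 0.0052, 0.1763]
orientation: [-2.386, -2.044, 0.0]
contact_force: [-2.2, -0.2, 0.4]
grip_width: 0.0003
gripper_force: 0.7
time_s: 9.7
tool_pos: [0.4668, 0.0061, 0.1762]
orientation: [-2.445, -1.971, 0.001]
contact_force: [-2.9, 0.6, 0.9]
grip_width: 0.0001
gripper_force: 1.6
```

```bash
python3 - <<'E'
from h import *
w=robot.get_image('wrist')[:,:,::-1];s=robot.get_image('scene')[:,:,::-1];cv2.imwrite('pics/s4.png',s);cv2.imwrite('pics/w4.png',w)
X=[[.4796+.0594,-.039,.186],[.539,-.039,.180],[.4796,-.0396,.198]]
print(proj('scene',X),proj('wrist',X))
r=lambda i,a:cv2.resize(i,a,interpolation=cv2.INTER_CUBIC)
s0=cv2.imread('pics/scene0.png')
top=np.hstack([r(i[135:175,275:325],(400,320)) for i in(s0,s)])
cv2.imwrite('pics/c4.png',np.vstack([top,np.pad(w[104:384],((0,0),(0,288),(0,0)))]))
E
```

```text
[[302.93319746 158.41162614]
 [302.76021035 160.33829251]
 [284.40994048 145.05657415]] [[415.88131615 312.21979934]
 [410.75459516 304.68732377]
 [300.8815923  355.06411133]]
```

View pics/c4.png

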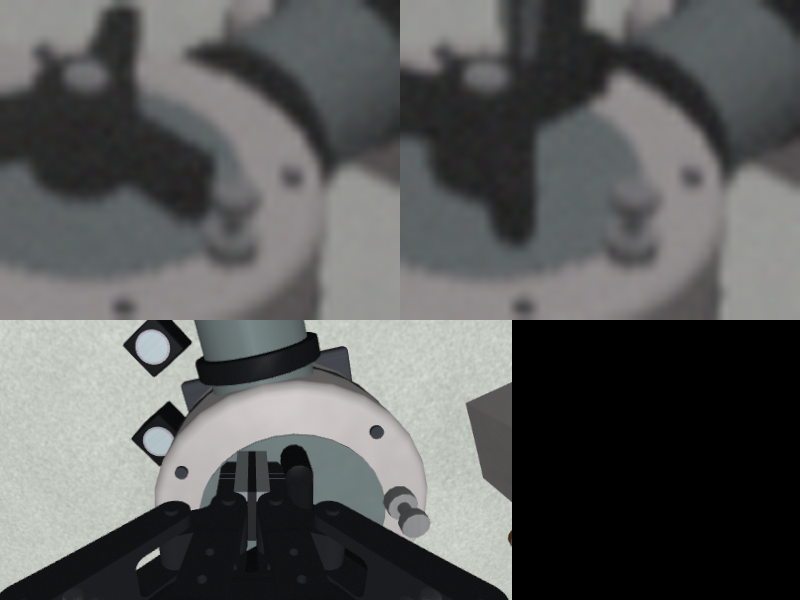

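The plunger looks unchanged in the scene picture (cap at crop (635,190), as at the start), so it hasn't clicked and the force drop was stick-slip. I'll go on in small steps and check the cap numerically too.

```bash
cat > cap.py <<'E'
from h import *
ref=cv2.imread('pics/s4.png').astype(float);s=robot.get_image('scene')[:,:,::-1].astype(float)
a,b=s[151:172,299:309],ref[151:172,299:309]
print('cap diff',abs(a-b).mean().round(2),'bg',abs(s[160:200,310:350]-ref[160:200,310:350]).mean().round(2),'F',np.round(robot.sense()['contact_force'],1))
E
python3 -m inch '[{"slide":[0.0635,0.127,0],"rotation":[0,0,1.72],"claw":0},{"slide":[0.0635,0.127,0],"rotation":[0,0,1.72],"claw":0},{"slide":[0,0,0],"rotation":[0,0,0],"claw":0}]'
python3 cap.py
python3 -m inch '[{"slide":[0.0635,0.127,0],"rotation":[0,0,1.72],"claw":0},{"slide":[0.0635,0.127,0],"rotation":[0,0,1.72],"claw":0},{"slide":[0,0,0],"rotation":[0,0,0],"claw":0}]'
python3 cap.py
```

```text
time_s: 10.1
tool_pos: [0.4697, 0.0068, 0.1762]
orientation: [-2.504, -1.896, 0.0]
contact_force: [-4.1, 1.4, 0.3]
grip_width: -0.0003
gripper_force: 1.9
cap diff 1.2 bg 1.0 F [-4.3  1.9 -0.2]
time_s: 10.45
tool_pos: [0.4727, 0.0073, 0.1763]
orientation: [-2.56, -1.821, -0.001]
contact_force: [-1.7, 2.2, -0.9]
grip_width: 0.0001
gripper_force: 1.1
cap diff 1.23 bg 1.01 F [-0.7  2.6 -0.8]
```

```bash
python3 -m inch '[{"slide":[0.0635,0.127,0],"rotation":[0,0,1.72],"claw":0},{"slide":[0.0635,0.127,0],"rotation":[0,0,1.72],"claw":0},{"slide":[0,0,0],"rotation":[0,0,0],"claw":0}]'
python3 cap.py
python3 -m inch '[{"slide":[0.0635,0.127,0],"rotation":[0,0,1.72],"claw":0},{"slide":[0,0,0],"rotation":[0,0,0],"claw":0}]'
python3 cap.py
```

```text
time_s: 10.8
tool_pos: [0.4757, 0.0074, 0.1764]
orientation: [2.613, 1.743, 0.001]
contact_force: [0.0, 0.9, 0.0]
grip_width: 0.0001
gripper_force: 0.4
cap diff 1.17 bg 1.06 F [ 0.8 -0.4 -0.3]
time_s: 11.05
tool_pos: [0.4772, 0.0073, 0.1765]
orientation: [2.639, 1.703, 0.001]
contact_force: [-1.1, 0.7, 0.4]
grip_width: -0.0001
gripper_force: 0.5
cap diff 1.26 bg 1.03 F [0.1 1.  0.4]
```

```bash
python3 -m inch '[{"slide":[0.0635,0.127,0],"rotation":[0,0,1.72],"claw":0},{"slide":[0,0,0],"rotation":[0,0,0],"claw":0}]'
python3 cap.py
python3 -m inch '[{"slide":[0.0635,0.127,0],"rotation":[0,0,1.72],"claw":0},{"slide":[0,0,0],"rotation":[0,0,0],"claw":0}]'
python3 cap.py
```

```text
time_s: 11.3
tool_pos: [0.4785, 0.0074, 0.1765]
orientation: [2.665, 1.663, 0.001]
contact_force: [-0.7, 1.3, 0.5]
grip_width: 0.0004
gripper_force: 0.5
cap diff 1.21 bg 1.05 F [-0.2  1.1 -0.4]
time_s: 11.55
tool_pos: [0.4801, 0.0073, 0.1765]
orientation: [2.691, 1.62, 0.001]
contact_force: [0.8, 0.2, 0.5]
grip_width: 0.0
gripper_force: 0.0
cap diff 1.95 bg 1.09 F [0.2 0.1 0. ]
```

```bash
python3 -m inch '[{"slide":[0.0635,0.127,0],"rotation":[0,0,1.72],"claw":0},{"slide":[0,0,0],"rotation":[0,0,0],"claw":0}]'
python3 cap.py
```

```text
time_s: 11.8
tool_pos: [0.4813, 0.0074, 0.1763]
orientation: [2.715, 1.579, 0.0]
contact_force: [-0.7, 0.8, 1.1]
grip_width: -0.0002
gripper_force: 0.0
cap diff 3.94 bg 1.09 F [1.1 0.4 0.5]
```

The cap is changing and there's no contact force, so the wheel is pulling itself in. I'll wait and see whether it settles.

```bash
python3 -m inch '[{"slide":[0,0,0],"rotation":[0,0,0],"claw":0},{"slide":[0,0,0],"rotation":[0,0,0],"claw":0},{"slide":[0,0,0],"rotation":[0,0,0],"claw":0},{"slide":[0,0,0],"rotation":[0,0,0],"claw":0},{"slide":[0,0,0],"rotation":[0,0,0],"claw":0}]'
python3 cap.py
python3 - <<'E'
from h import *
w=robot.get_image('wrist')[:,:,::-1];s=robot.get_image('scene')[:,:,::-1];cv2.imwrite('pics/w5.png',w);cv2.imwrite('pics/s5.png',s)
X=[[.539,-.039,.186],[.539,-.039,.180]];print(proj('wrist',X))
r=lambda i,a:cv2.resize(i,a,interpolation=cv2.INTER_CUBIC)
top=np.hstack([r(i[135:175,275:325],(400,320)) for i in(cv2.imread('pics/s4.png'),s)])
cv2.imwrite('pics/c5.png',np.vstack([top,np.pad(w[104:384],((0,0),(0,288),(0,0)))]))
E
```

```text
time_s: 12.35
tool_pos: [0.4811, 0.0075, 0.1764]
orientation: [2.714, 1.582, 0.0]
contact_force: [-0.6, 0.3, 0.1]
grip_width: 0.0001
gripper_force: 0.0
cap diff 4.85 bg 1.06 F [ 0.   0.2 -0.5]
[[408.72614738 283.04270737]
 [403.52485041 276.09072479]]
```

View pics/c5.png

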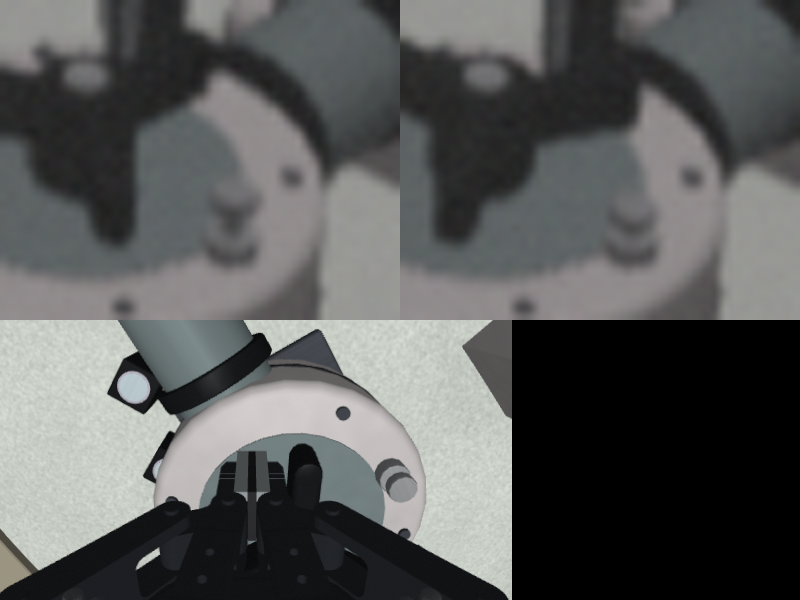

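The cap has dropped about 2 px in the scene (crop (635,190) to (633,208)), which is roughly 6 mm. In the wrist view arm 2 has moved clear of the fingers. I'll back off and lift away.

```bash
python3 -m inch '[{"slide":[0,-0.3,0],"rotation":[0,0,0],"claw":0},{"slide":[0,-0.3,0],"rotation":[0,0,0],"claw":0},{"slide":[0,0,-1],"rotation":[0,0,0],"claw":0},{"slide":[0,0,-2],"rotation":[0,0,0],"claw":0},{"slide":[0,0,-2.5],"rotation":[0,0,0],"claw":0},{"slide":[0,0,-2.5],"rotation":[0,0,0],"claw":0},{"slide":[0,0,0],"rotation":[0,0,0],"claw":0.3},{"slide":[0,0,0],"rotation":[0,0,0],"claw":0.3},{"slide":[0,0,0],"rotation":[0,0,0],"claw":0.3}]'
python3 cap.py
python3 - <<'E'
from h import *
s=robot.sense();T=Ro.from_rotvec(s['orientation']).as_matrix();T0=Ro.from_rotvec([-2.2214,-2.2214,0]).as_matrix()
d=np.array([.458,-.1645,s['tool_pos'][2]])-s['tool_pos']
print('turn deg',np.degrees(Ro.from_matrix(T.T@T0).as_rotvec()),'slide in straight axes cm',100*T0.T@d,s['tool_pos'],s['joints'])
E
```

```text
time_s: 13.4
tool_pos: [0.4755, 0.0104, 0.2558]
orientation: [-2.714, -1.582, 0.001]
contact_force: [0.0, -0.3, 0.5]
grip_width: 0.0261
gripper_force: 0.0
cap diff 4.97 bg 1.5 F [-0.5 -1.   0. ]
turn deg [-6.56801441e-02  2.45345155e-02 -2.95371638e+01] slide in straight axes cm [-1.74907714e+01 -1.74457580e+00 -6.52980233e-04] [0.47544576 0.01040771 0.25559286] [-1.00625507e-02 -4.01792853e-03 -1.07342123e-01  1.79721379e+00
 -5.10318435e-04  1.34962003e+00 -6.32812079e-01]
```

```bash
python3 -m inch '[{"slide":[0,0,0],"rotation":[0,0,-7.4],"claw":0.3},{"slide":[0,0,0],"rotation":[0,0,-7.4],"claw":0.3},{"slide":[0,0,0],"rotation":[0,0,-7.4],"claw":0.3},{"slide":[0,0,0],"rotation":[0,0,-7.3],"claw":0.3},{"slide":[-3.5,-0.19,0],"rotation":[0,0,0],"claw":0.3},{"slide":[-3.5,-0.19,0],"rotation":[0,0,0],"claw":0.3},{"slide":[-3.5,-0.19,0],"rotation":[0,0,0],"claw":0.3},{"slide":[-3.5,-0.19,0],"rotation":[0,0,0],"claw":0.3},{"slide":[-3.5,-0.19,0],"rotation":[0,0,0],"claw":0.3},{"slide":[0,0,0],"rotation":[0,0,0],"claw":0.3},{"slide":[0,0,0],"rotation":[0,0,0],"claw":0.3}]'
```

```text
time_s: 14.55
tool_pos: [0.4658, -0.1648, 0.2555]
orientation: [-2.223, -2.218, 0.001]
contact_force: [1.1, 1.0, 0.2]
grip_width: 0.0253
gripper_force: 0.0
```

```bash
python3 -m inch '[{"slide":[0,0,2],"rotation":[0,0,0],"claw":0.3},{"slide":[0,0,2],"rotation":[0,0,0],"claw":0.3},{"slide":[0,0,1.4],"rotation":[0,0,0],"claw":0.3},{"slide":[0,0,1.2],"rotation":[0,0,0],"claw":0.3},{"slide":[0,0,1.1],"rotation":[0,0,0],"claw":0.3},{"slide":[0,0,0],"rotation":[0,0,0],"claw":0.3},{"slide":[0,0,0],"rotation":[0,0,0],"claw":0.3}]'
python3 -m inch '[{"slide":[0,0.5,0],"rotation":[0,0,0],"claw":0.3},{"slide":[0,0.5,0],"rotation":[0,0,0],"claw":0.3},{"slide":[0,0.5,0],"rotation":[0,0,0],"claw":0.3},{"slide":[0,0.5,0],"rotation":[0,0,0],"claw":0.3},{"slide":[0,0.5,0],"rotation":[0,0,0],"claw":0.3},{"slide":[0,0.5,0],"rotation":[0,0,0],"claw":0.3},{"slide":[0,0.5,0],"rotation":[0,0,0],"claw":0.3},{"slide":[0,0,0],"rotation":[0,0,0],"claw":0.3}]'
python3 -m inch '[{"slide":[0,0.2,0],"rotation":[0,0,0],"claw":0.3},{"slide":[0,0,0],"rotation":[0,0,0],"claw":0.3}]'
```

```text
time_s: 15.25
tool_pos: [0.4665, -0.1645, 0.1796]
orientation: [2.222, 2.221, 0.0]
contact_force: [0.4, -1.1, -0.2]
grip_width: 0.0256
gripper_force: 0.0
time_s: 16.05
tool_pos: [0.5021, -0.1645, 0.1792]
orientation: [2.221, 2.221, 0.001]
contact_force: [-0.3, -0.2, 0.8]
grip_width: 0.0252
gripper_force: 0.0
time_s: 16.25
tool_pos: [0.5033, -0.1645, 0.1792]
orientation: [-2.222, -2.221, -0.0]
contact_force: [-1.3, -0.5, -0.2]
grip_width: 0.0258
gripper_force: 0.3
```

```bash
python3 -m inch '[{"slide":[0,0.2,0],"rotation":[0,0,0],"claw":0.3},{"slide":[0,0,0],"rotation":[0,0,0],"claw":0.3}]'
python3 -m inch '[{"slide":[0,0.2,0],"rotation":[0,0,0],"claw":0.3},{"slide":[0,0,0],"rotation":[0,0,0],"claw":0.3}]'
```

```text
time_s: 16.45
tool_pos: [0.5047, -0.1645, 0.1792]
orientation: [-2.222, -2.22, 0.001]
contact_force: [-4.1, 1.2, 1.1]
grip_width: 0.0256
gripper_force: 2.4
time_s: 16.65
tool_pos: [0.5051, -0.1646, 0.179]
orientation: [-2.22, -2.217, 0.005]
contact_force: [-15.0, 1.3, 7.9]
grip_width: 0.0258
gripper_force: 7.1
```

```bash
python3 -m inch '[{"slide":[0,0.1,0],"rotation":[0,0,0],"claw":0.3},{"slide":[0,0,0],"rotation":[0,0,0],"claw":0.3}]'
python3 -m inch '[{"slide":[0,-0.5,0],"rotation":[0,0,0],"claw":0.3},{"slide":[0,-0.6,0],"rotation":[0,0,0],"claw":0.3},{"slide":[0,0,0],"rotation":[0,0,0],"claw":0.3},{"slide":[0,0,-2],"rotation":[0,0,0],"claw":0.3},{"slide":[0,0,-3],"rotation":[0,0,0],"claw":0.3},{"slide":[0,0,-4],"rotation":[0,0,0],"claw":0.3},{"slide":[0,0,-4],"rotation":[0,0,0],"claw":0.3},{"slide":[3.5,0,-3.2],"rotation":[0,0,0],"claw":0.3},{"slide":[0,0,0],"rotation":[0,0,0],"claw":0.3},{"slide":[0,0,0],"rotation":[0,0,0],"claw":0.3},{"slide":[0,0,0],"rotation":[0,0,0],"claw":0.3}]'
python3 cap.py
python3 - <<'E'
from h import *
im=robot.get_image('wrist')[:,:,::-1];cv2.imwrite('pics/w6.png',im)
cv2.imwrite('pics/w6b.png',cv2.resize(im,(800,600),interpolation=cv2.INTER_CUBIC))
E
```

```text
time_s: 16.85
tool_pos: [0.5052, -0.1646, 0.179]
orientation: [-2.219, -2.216, 0.006]
contact_force: [-18.9, 2.1, 10.4]
grip_width: 0.0257
gripper_force: 9.3
time_s: 17.95
tool_pos: [0.497, -0.1302, 0.3403]
orientation: [-2.222, -2.219, 0.001]
contact_force: [-0.3, -0.0, -0.6]
grip_width: 0.0256
gripper_force: 0.0
cap diff 4.84 bg 1.03 F [ 0.6 -0.3  0. ]
```

View pics/w6b.png

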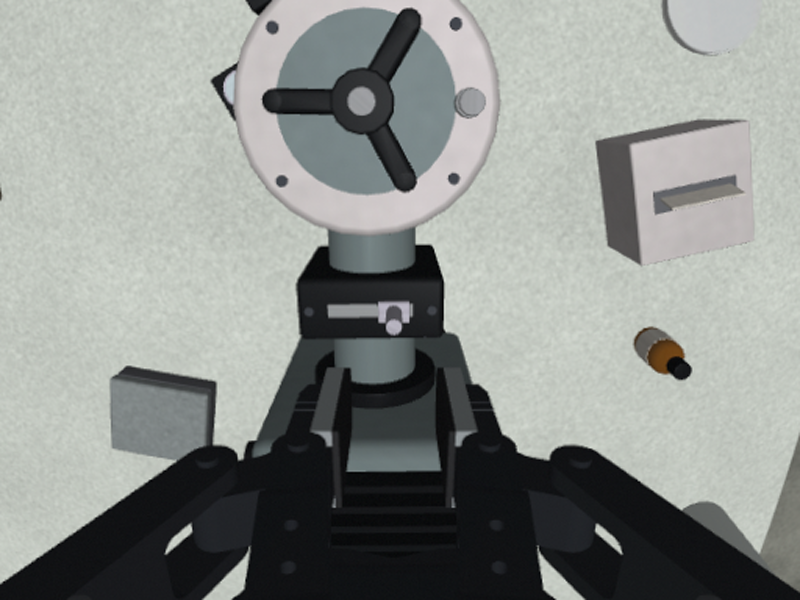

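The post is at the far end of its slot (394,327), the cap is down at (470,102), and the wheel has turned about 57 degrees. The bystanders in view stand where they were. I'm handing in the job.

```bash
python3 -c "
from cell import robot
print(robot.job_done())"
```

```text
the job is handed in; nothing more can be done
None
```

Job handed in at about 18 s: I closed the shutter to its stop, turned the turret clockwise until the plunger dropped about 6 mm, then opened the shutter to its far stop; the bystanders in the last view had not moved.

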